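Open the rice bin's vent by one click

TASK

The rice needs airing: with the fingertips, turn the knurled vent dial on the lid of the rectangular rice bin clockwise (seen from above), from shut to its next click stop at half open, and leave it resting in that click. Do it gently by friction, without pinching or lifting anything or shifting the bin; leave the same dial on the round tea caddy as it is, do not disturb the other things, and finish clear of everything.

Things in the scene. Friction and masses are not known exactly. Their poses are not given: they have to be found in the camera images.
- rice_bin: loose rectangular bin of clear polycarbonate with a flat white lid, 150 (its x) x 130 (its y) x 150 mm to the top of the lid, 2.1 to 3.4 kg, a paper rice packet inside; the vent dial stands centred on the lid. Origin at the centre of its underside, z up.
- rice_dial_top (a point): centre of the flat top face of the rice bin's vent dial, 171 mm above the table. Dial: dark knurled metal disc 96 mm across and 20 mm tall (1 mm above the lid), vertical axis, flat top with a thin flush white pointer line to the rim. Press lightly (about 5 to 10 N) near the rim of the top and drag round, or rub the rim; too wide to be gripped. Turning needs at most about 0.06 N m.
- rice_dial_mark (a point): outer end of the pointer line on the top face of the rice bin's dial, 42 mm from the dial's axis; it turns with the dial. At joint value 0 it lies toward the bin's own -x, at the half open click it lies 45 degrees clockwise of that. Three dark studs on the lid, 55 mm from the axis, mark the three clicks.
- rice_dial (a joint): angle of the rice bin's vent dial, rad, growing clockwise seen from above. Clicks (sprung detents) at 0 (shut, the start), 0.785 (half open, wanted) and 1.571 (fully open); stops 0.12 beyond the end clicks. Let go, the dial snaps to the nearest click, tipping over at about 0.39 and 1.18.
- tea_caddy: loose round stainless steel tin, 126 mm across, 120 mm to the top of its lid, 1.2 kg, with a dial like the bin's on top (its top at 141 mm). Origin at the centre of its underside. Not to be disturbed.
- caddy_dial (a joint): angle of the tea caddy's dial, rad, clockwise from above; starts at about 0 and must stay there.
- sugar_pot: bystander: white ceramic sugar pot with a knobbed lid, 80 mm across, 99 mm tall; origin at the centre of its underside; stands between bin and caddy.
- honey_jar: bystander: glass honey jar, 68 mm across, 95 mm tall; origin at the centre of its underside.
- scoop: bystander: lime plastic scoop lying flat, about 190 mm long, 52 mm wide, 32 mm tall; origin on its underside at the bowl's middle, handle toward its own -x.
- spice_jar: bystander: small glass spice jar, 48 mm across, 95 mm tall; origin at the centre of its underside.
- measuring_cup: bystander: steel measuring mug, 76 mm across, 70 mm tall, handle to its +y; origin at the centre of its underside.
- bowl: bystander: small blue ceramic bowl, 110 mm across, 45 mm tall; origin at the centre of its underside.

How it is judged (in metres and radians):
On the way:
1. the fingertips turn the rice bin's dial out of its shut click (value of joint rice_dial above 0.2 rad and contact force between the fingers and rice_bin above 0.3 N), for 0.04 s.
At the end, for the whole second after the job is handed in: The rice bin's dial rests in its middle click (0.66 to 0.91 rad), the bin stands level within 30 mm of where it was; the caddy's dial is still within 0.15 rad of shut, and the caddy and the other things are within 20 mm of where they were (value of joint rice_dial between 0.66 and 0.91 rad and velocity of joint rice_dial between -0.1 and 0.1 rad/s and height (world z) of rice_bin below 0.005 m and angle between rice_bin's own z axis and vertical below 0.05 rad and linear speed of rice_bin below 0.01 m/s and distance of rice_bin from where it was at the start of the episode below 0.03 m and value of joint caddy_dial between -0.15 and 0.15 rad and distance of each of tea_caddy, sugar_pot, honey_jar, scoop, spice_jar, measuring_cup, bowl from where it was at the start of the episode below 0.02 m); the robot touches nothing.
It fails at once if the rice bin is lifted or tipped (height (world z) of rice_bin above 0.01 m or angle between rice_bin's own z axis and vertical above 0.1 rad).
It fails at once if the rice bin is shoved more than 30 mm (distance of rice_bin from where it was at the start of the episode above 0.03 m).
It fails at once if the bin or its dial is pressed or squeezed with more than 40 N (contact force between the fingers and rice_bin above 40 N).
It fails at once if the tea caddy's dial is turned or the caddy moved (value of joint caddy_dial above 0.25 rad or distance of tea_caddy from where it was at the start of the episode above 0.02 m).
It fails at once if another thing is moved more than 20 mm or lifted (distance of any of sugar_pot, honey_jar, scoop, spice_jar, measuring_cup, bowl from where it was at the start of the episode above 0.02 m).
It also fails if it takes over 35 s, if anything falls off the work surface, if the arm or the gripper's body presses on something with over 40 N, if the wrist force passes 120 N, or if a joint passes its speed limit or range.

ROBOT

A 6-joint arm with a two-finger parallel gripper is mounted at the origin on the work surface. World frame = base frame: x ahead of the robot, y to its left, z up, the work surface at z = 0. Lengths are in mm, angles in rad, forces in N, time in s.
With the tool pointing down it reaches from about 350 to 875 mm from the base axis. Payload 4.2 kg.
Tool frame: the origin (TCP) lies at the very end of the fingers, on their centre line; the grasp point (between the pads) lies 19 mm behind it; z points along the fingers, y is the line along which they close (so a half turn about z gives the same grasp; the last joint's range is limited). The gripper opens to 85 mm and grips with 20 to 120 N. Pads are 22 mm wide; open, the fingers measure 114 mm over their backs; the gripper's body (76 mm by 85 mm) begins 54 mm behind the grasp point. The pads swing forward as they close: fully open they stand 13 mm farther back than shut.
Start: joints at [0.259, 0.385, 0.008, 0, -1.194, -0.259], TCP at [624.979, 0.025, 206.512] pointing down, gripper open.
Joint ranges: [-3.14, 3.14], [-1.21, 2.06], [-1.07, 1.41], [-3.16, 2.05], [-2.99, -0.16], [-3.1, 3.1]. Speed limits (rad/s): [2.79, 2.79, 3.14, 3.14, 3.14, 3.14].

INTERFACE

Orientations are given as a unit quaternion [x, y, z, w].
In Python, from bench import read_state, get_image, camera_model, job_done gives the robot as it stands.
- The arm moves only by the shell command python3 -m handwheel 'ROWS'. ROWS is JSON, a list of rows, each a list of 7 numbers: the shift along the tool's x, y, z in m, then the turn, a rotation vector about the tool's x, y, z in rad, then the gripper's target within -1 to 1 (fully open at 1, half-way at 0, shut at -1). In form: [[dx, dy, dz, wx, wy, wz, jaw], ...]. A call has 1 to 10 rows; each row is the pose to reach, as a shift and turn from the pose commanded when the call began, along the tool's axes at that moment; what a row does not reach only later rows make up. A row lasts 1/8 s, in which the tool goes at most 62.5 mm and 10.7 degrees, less where a joint would pass 70% of its speed; a pose out of reach is approached as far as the arm can. A call with a gripper value outside its range is refused whole. The fingers move at their own pace and stop on an object; the grip force is fixed at half the most. Time passes only in rows, so rows that repeat a pose let the fingers close. It gives the time, the measured TCP pose, the force, the opening and the grip force at its end, in the units of the state.
- read_state(): the state, without advancing time (a new reading comes with each control period).
- get_image(name): name is "scene" or "side" or "wrist"; returns (picture, depth): 384x512x3 uint8, blue, green, red; 384x512 float32, mm along the optical axis (not along the pixel's ray), 0 where there is no reading.
- camera_model(name): a dict with "K" (3x3 intrinsics, pixels), "rvec" (rotation vector, rad) and "tvec" (3), from world to camera coordinates, as OpenCV has them; the wrist camera has in their place "hand_eye" (4x4, takes a point from camera to tool coordinates, whose origin is the TCP and whose axes are the flange's). Camera axes: x right, y down, z forward; pixel columns grow to the right and rows downward; lengths in mm; the calibration is good to about 2 mm. A picture is of the moment at which its call begins: read the wrist's pose just before it. camera_model takes no time and is no camera call.
- job_done(): hands the job in; it is judged then, once.
The state is a dict: "clock": time; "joints": joint angles; "joint_vel": joint speeds; "joint_efforts": joint torques, N m; "position": TCP position; "ee_rot": TCP orientation; "contact_force": force on the tool from outside, world axes, zero at the start; "wrist_torque": the same for the moment, N m; "gripper_width": finger opening in mm; "grasp_force": force on a finger pad.
Only numpy, scipy, OpenCV 4.12 (cv2) and the standard library are available. Lean on these libraries where they do the work, as an engineer would, in place of code of your own. Each camera call takes 0.05 s, during which the arm holds its last target. There are 200 camera calls.

## Working session

There is one attempt and no reset: what is moved stays moved. The work goes in short steps, Python scripts to look and compute and a shell command to move; the robot and the scene stay as the last step left them, time stands still between calls to the robot, and variables do not carry over. Pictures are saved under pics/ and viewed, at most 10 in all, crops included, and the job is handed in when it is done.

```bash
mkdir -p pics; cat > h.py <<'E'
import numpy as np, cv2
from bench import *
from scipy.spatial.transform import Rotation as R
def world(name,u,v,d,st=None):
    m=camera_model(name); K=np.array(m["K"])
    p=np.linalg.inv(K)@np.array([u,v,1.])*d
    if "hand_eye" in m:
        H=np.array(m["hand_eye"]); p=H[:3,:3]@p+H[:3,3]
        return R.from_quat(st["ee_rot"]).apply(p)+np.array(st["position"])
    r=cv2.Rodrigues(np.array(m["rvec"],float))[0]
    return r.T@(p-np.array(m["tvec"],float).ravel())
E
python3 - <<'E'
from h import *
s=read_state(); print(s)
for n in ("scene","wrist"):
    im,d=get_image(n); cv2.imwrite(f"pics/{n}0.png",im); np.save(f"{n}0.npy",d)
E
```

```text
{'clock': 0.0, 'joints': array([ 2.58629352e-01,  3.85534618e-01,  6.63509105e-03, -4.91629354e-04,
       -1.19397540e+00, -2.58618309e-01]), 'joint_vel': array([-0.00138433, -0.0009376 ,  0.00096385, -0.00138562, -0.00058287,
       -0.00041931]), 'joint_efforts': array([-9.55001960e-04, -3.92286408e+01,  1.88399577e+01,  4.18616563e+00,
       -4.72148502e-03,  8.27910434e-07]), 'position': array([6.24373147e+02, 3.56412474e-02, 2.05439587e+02]), 'ee_rot': array([-0.70704616,  0.7071666 ,  0.00072001, -0.00078354]), 'contact_force': array([ 0.40294152, -0.4159201 ,  0.45418517]), 'wrist_torque': array([ 0.01132165, -0.0450857 , -0.03973831]), 'grasp_force': 0.0, 'gripper_width': 85.41777798621354}
```

View pics/scene0.png

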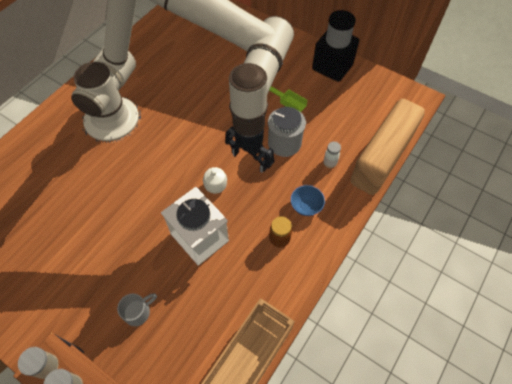

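View pics/wrist0.png

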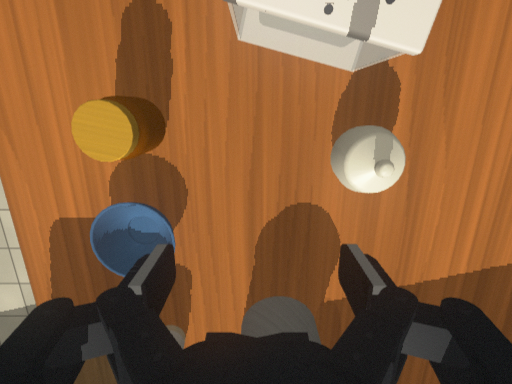

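The scene view shows the bin's dial at about (193,213) with the sugar pot at (215,180). The caddy is at (286,130), near the gripper. The wrist view shows the bin at the top edge.

```bash
python3 - <<'E'
from h import *
d=np.load("scene0.npy"); im=cv2.imread("pics/scene0.png")
for n,(u,v) in dict(dial=(193,213),pot=(215,183),caddy=(286,122),lidL=(166,214),lidR=(222,230)).items():
    print(n,world("scene",u,v,float(d[v,u])).round())
P=[]
g=im.max(2)
for v in range(192,236):
    for u in range(168,220):
        p=world("scene",u,v,float(d[v,u]))
        if abs(p[2]-171)<8: P.append((p[0],p[1],g[v,u]))
P=np.array(P); D=P[P[:,2]<90]; print(len(P),len(D),D.mean(0),cv2.minEnclosingCircle(D[:,:2].astype(np.float32)))
cv2.imwrite("pics/crop0.png",cv2.resize(im[160:270,140:260],None,fx=5,fy=5,interpolation=cv2.INTER_CUBIC))
E
```

```text
dial [ 564. -196.  175.]
pot [514. -38.  72.]
caddy [596. 247. 142.]
lidL [ 491. -234.  149.]
lidR [ 640. -168.  103.]
829 740 [ 564.55809705 -197.83234589   50.72972973] ((562.4519653320312, -194.93038940429688), 48.092132568359375)
```

View pics/crop0.png

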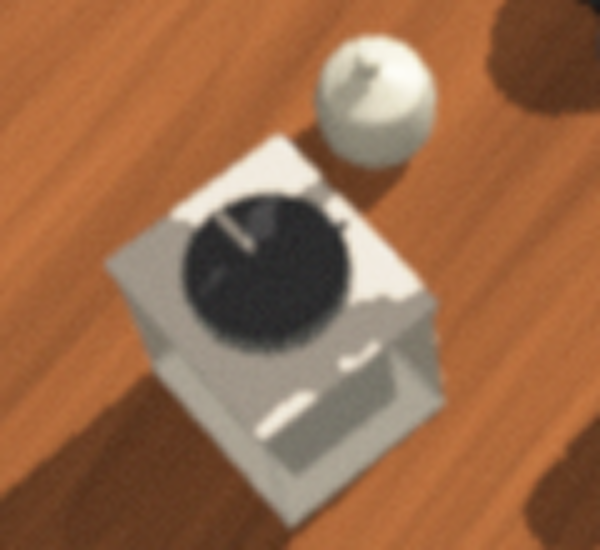

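The crop confirms the dial, with the pointer line running toward world -x. The next move raises the tool and closes the fingers for a wrist-camera look.

```bash
python3 -m handwheel '[[0.03,0.02,-0.06,0,0,0,-1],[0.08,0.05,-0.1,0,0,0,-1],[0.12,0.06,-0.1,0,0,0,-1],[0.12,0.06,-0.1,0,0,0,-1],[0.12,0.06,-0.1,0,0,0,-1],[0.12,0.06,-0.1,0,0,0,-1]]'; python3 - <<'E'
from h import *
s=read_state(); print(s["position"],s["ee_rot"],s["contact_force"],s["joints"],np.array(camera_model("wrist")["hand_eye"]).round(2))
im,d=get_image("wrist"); cv2.imwrite("pics/w1.png",im); np.save("w1.npy",d); np.savez("w1s.npz",position=s["position"],ee_rot=s["ee_rot"])
E
```

```text
clock: 0.85
position: [565.1, -119.1, 305.5]
ee_rot: [0.708, -0.707, -0.001, 0.001]
contact_force: [0.7, 0.2, 0.4]
gripper_width: 0.1
grasp_force: 0.0
[ 565.08994426 -119.08788501  305.52220204] [ 7.07534416e-01 -7.06678341e-01 -6.65142579e-04  5.73700944e-04] [0.69568993 0.23076316 0.35093833] [ 7.25173284e-02  2.52818636e-01  6.32545684e-02 -2.59426821e-04
 -1.38297044e+00 -7.12579922e-02] [[ 0.0000e+00 -9.5000e-01 -3.0000e-01  7.5960e+01]
 [ 1.0000e+00 -0.0000e+00  0.0000e+00  6.0000e-02]
 [-0.0000e+00 -3.0000e-01  9.5000e-01 -1.6786e+02]
 [ 0.0000e+00  0.0000e+00  0.0000e+00  1.0000e+00]]
```

View pics/w1.png

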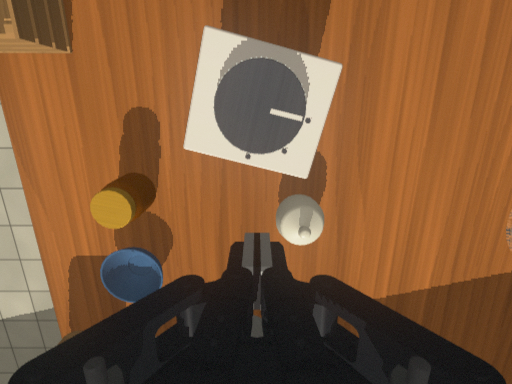

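The wrist view shows the dial centred at about (260,105), its pointer end at (302,118) and the three studs at (308,120), (284,151) and (248,156). Clockwise turning goes toward the sugar-pot side.

```bash
python3 - <<'E'
from h import *
s=np.load("w1s.npz"); d=np.load("w1.npy")
for n,(u,v) in dict(c=(260,105),c2=(250,115),mark=(302,118),s0=(308,120),s1=(284,151),s2=(248,156),L=(214,105),Rr=(306,105),T=(260,58),B=(260,153),pot=(300,220)).items():
    dd=float(d[v,u]); print(n,dd,world("wrist",u,v,dd,s).round(1))
E
```

```text
c 288.5513000488281 [ 561.4 -194.2  171.1]
c2 292.4869384765625 [ 571.7 -184.3  170.1]
mark 291.30267333984375 [ 518.  -181.4  172.4]
s0 310.5754089355469 [ 508.2 -178.4  153.1]
s1 321.39776611328125 [ 533.6 -144.1  152.5]
s2 323.0215759277344 [ 574.6 -138.4  152.5]
L 287.89471435546875 [ 608.3 -194.1  171.7]
Rr 290.5809020996094 [ 514.  -194.2  169.1]
T 275.6058349609375 [ 561.6 -238.   170.9]
B 303.371826171875 [ 561.1 -144.9  171.1]
pot 428.38018798828125 [498.6 -27.3  77.2]
```

```bash
python3 -m handwheel '[[0.03,-0.015,0.03,0,0,0,-1],[0.059,-0.029,0.07,0,0,0,-1],[0.059,-0.029,0.11,0,0,0,-1],[0.059,-0.029,0.125,0,0,0,-1],[0.059,-0.029,0.125,0,0,0,-1],[0.059,-0.029,0.125,0,0,0,-1]]'
python3 -m handwheel '[[0,0,0.002,0,0,0,-1],[0,0,0.004,0,0,0,-1],[0,0,0.005,0,0,0,-1],[0,0,0.005,0,0,0,-1]]'
```

```text
clock: 1.65
position: [595.3, -178.7, 183.6]
ee_rot: [0.708, -0.707, 0.002, -0.001]
contact_force: [0.7, -1.0, 1.0]
gripper_width: 0.3
grasp_force: 0.0
clock: 2.15
position: [593.9, -179.0, 176.5]
ee_rot: [-0.707, 0.707, 0.0, -0.0]
contact_force: [0.6, -0.0, -0.1]
gripper_width: -0.1
grasp_force: 0.0
```

```bash
python3 -m handwheel '[[0,0,0.001,0,0,0,-1],[0,0,0.002,0,0,0,-1],[0,0,0.003,0,0,0,-1],[0,0,0.003,0,0,0,-1]]'
python3 -m handwheel '[[0,0,0.001,0,0,0,-1],[0,0,0.001,0,0,0,-1]]'
python3 -m handwheel '[[0,0,0.001,0,0,0,-1],[0,0,0.001,0,0,0,-1]]'
```

```text
clock: 2.65
position: [593.9, -179.0, 173.4]
ee_rot: [-0.707, 0.707, 0.0, -0.0]
contact_force: [-0.2, -1.1, -0.3]
gripper_width: -0.1
grasp_force: 0.0
clock: 2.9
position: [593.9, -179.0, 172.4]
ee_rot: [0.707, -0.707, -0.0, 0.0]
contact_force: [-0.3, -0.2, -0.8]
gripper_width: -0.0
grasp_force: 0.0
clock: 3.15
position: [593.9, -179.0, 171.4]
ee_rot: [-0.707, 0.707, 0.0, -0.0]
contact_force: [0.3, -0.4, 0.6]
gripper_width: 0.1
grasp_force: 0.0
```

```bash
python3 -m handwheel '[[0,0,0.0005,0,0,0,-1],[0,0,0.0005,0,0,0,-1]]'
python3 -m handwheel '[[0,0,0.0004,0,0,0,-1],[0,0,0.0004,0,0,0,-1]]'
```

```text
clock: 3.4
position: [594.0, -179.0, 171.0]
ee_rot: [-0.707, 0.707, 0.0, -0.0]
contact_force: [-0.7, -0.9, 0.0]
gripper_width: 0.3
grasp_force: 0.0
clock: 3.65
position: [594.0, -179.0, 170.6]
ee_rot: [0.707, -0.707, -0.0, 0.0]
contact_force: [-0.0, 0.7, -0.3]
gripper_width: -0.1
grasp_force: 0.0
```

```bash
for i in 1 2; do :; done; python3 -m handwheel '[[0,0,0.0004,0,0,0,-1],[0,0,0.0004,0,0,0,-1]]'
python3 -m handwheel '[[0,0,0.0004,0,0,0,-1],[0,0,0.0004,0,0,0,-1]]'
```

```text
clock: 3.9
position: [594.0, -179.0, 170.2]
ee_rot: [0.707, -0.707, -0.0, 0.0]
contact_force: [-0.5, -0.8, -0.6]
gripper_width: -0.3
grasp_force: 0.0
clock: 4.15
position: [594.0, -179.0, 169.8]
ee_rot: [-0.707, 0.707, 0.0, -0.0]
contact_force: [0.1, -0.6, 0.8]
gripper_width: -0.0
grasp_force: 0.0
```

```bash
python3 -m handwheel '[[0,0,0.0005,0,0,0,-1],[0,0,0.0005,0,0,0,-1]]' | grep -E "pos|cont"
python3 -m handwheel '[[0,0,0.0005,0,0,0,-1],[0,0,0.0005,0,0,0,-1]]'| grep -E "pos|cont"
```

```text
position: [594.0, -179.0, 169.3]
contact_force: [-0.2, 0.9, -0.1]
position: [593.9, -179.0, 168.8]
contact_force: [-0.7, 1.0, 1.0]
```

```bash
python3 - <<'E'
from h import *
im,d=get_image("side"); cv2.imwrite("pics/side1.png",im)
im,d=get_image("wrist"); cv2.imwrite("pics/w2.png",im)
E
```

```text
(no output)
```

View pics/w2.png

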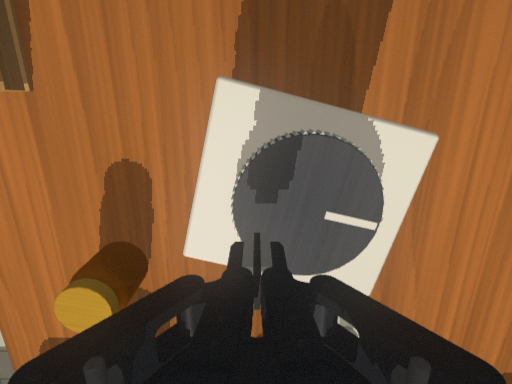

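The fingertips (258,240) are over the dial near its +x/+y rim. The dial spans about columns 233–383. There is no contact yet, so I keep lowering.

```bash
python3 -m handwheel '[[0,0,0.0005,0,0,0,-1],[0,0,0.0005,0,0,0,-1]]' | grep -E "pos|cont"
python3 -m handwheel '[[0,0,0.0005,0,0,0,-1],[0,0,0.0005,0,0,0,-1]]'| grep -E "pos|cont"
python3 -m handwheel '[[0,0,0.0005,0,0,0,-1],[0,0,0.0005,0,0,0,-1]]'| grep -E "pos|cont"
```

```text
position: [593.9, -179.0, 168.3]
contact_force: [-0.4, 1.2, 0.2]
position: [593.9, -179.0, 167.7]
contact_force: [-0.2, 0.7, -0.7]
position: [594.0, -179.0, 167.2]
contact_force: [0.2, 0.6, -0.3]
```

```bash
python3 - <<'E'
import cv2
im=cv2.imread("pics/side1.png"); cv2.imwrite("pics/side1b.png",cv2.resize(im,(768,576)))
E
python3 -m handwheel '[[0,0,0.0005,0,0,0,-1],[0,0,0.0005,0,0,0,-1]]' | grep -E "pos|cont"
python3 -m handwheel '[[0,0,0.0005,0,0,0,-1],[0,0,0.0005,0,0,0,-1]]'| grep -E "pos|cont"
```

```text
position: [593.9, -179.0, 166.7]
contact_force: [0.1, -0.0, 0.6]
position: [594.0, -179.0, 166.3]
contact_force: [-0.2, 0.6, -0.5]
```

View pics/side1b.png

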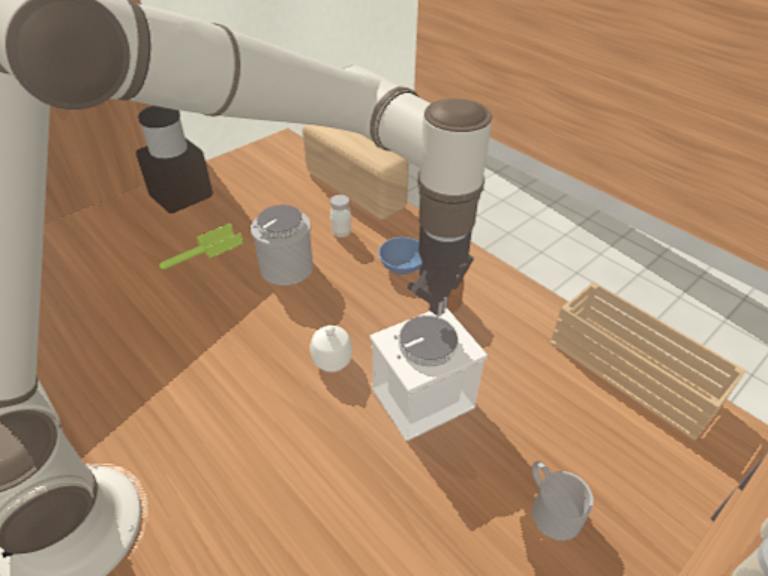

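The side view shows the fingertips ending at about (440,312), at or just beyond the dial's far rim. The dial centre is at (428,340), so I check the geometry by projection.

```bash
python3 - <<'E'
from h import *
m=camera_model("side")
pts=np.array([[594,-179,169],[561.3,-193.5,171],[518,-181.4,171],[594,-179,171],[561.3+43.5,-193.5+20.3,171]],float)
print((cv2.projectPoints(pts,np.array(m["rvec"],float),np.array(m["tvec"],float),np.array(m["K"],float),None)[0].squeeze()*1.5).round())
im=cv2.imread("pics/side1.png"); cv2.imwrite("pics/side1c.png",cv2.resize(im[150:280,235:335],None,fx=4.5,fy=4.5,interpolation=cv2.INTER_CUBIC))
E
```

```text
[[435. 322.]
 [428. 336.]
 [403. 346.]
 [435. 321.]
 [437. 316.]]
```

View pics/side1c.png

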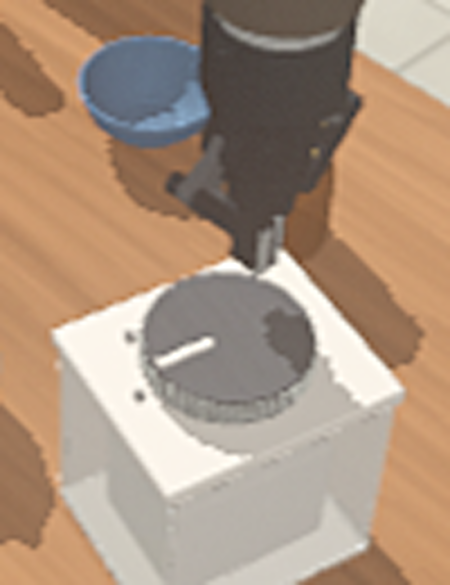

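```bash
python3 - <<'E'
from h import *
s=read_state(); im,d=get_image("wrist"); print(s["clock"],s["position"],camera_model("wrist")["K"])
for u in (236,248,253,262,268,280):
    col=[]
    for v in range(226,262,4):
        p=world("wrist",u,v,float(d[v,u]),s); col.append(tuple(p.round().astype(int)))
    print(u,[tuple(map(int,c)) for c in col])
cv2.imwrite("pics/w3.png",cv2.resize(im[190:300,190:330],None,fx=5,fy=5,interpolation=cv2.INTER_CUBIC))
E
```

```text
6.0 [ 593.95627347 -178.95255808  166.26401852] [[282.1881441    0.         256.63013674]
 [  0.         282.1881441  193.02880731]
 [  0.           0.           1.        ]]
236 [(607, -182, 171), (607, -179, 172), (609, -166, 150), (609, -163, 150), (605, -184, 197), (605, -185, 203), (604, -185, 208), (604, -184, 210), (604, -185, 215)]
248 [(599, -182, 171), (599, -179, 172), (598, -189, 197), (598, -189, 202), (598, -189, 206), (598, -189, 210), (598, -189, 214), (598, -189, 218), (598, -189, 222)]
253 [(596, -182, 172), (596, -179, 172), (596, -188, 196), (596, -189, 201), (596, -189, 207), (596, -189, 210), (596, -188, 214), (596, -189, 218), (596, -189, 222)]
262 [(591, -182, 172), (590, -179, 171), (591, -189, 198), (591, -189, 203), (591, -189, 206), (591, -189, 211), (591, -189, 214), (591, -188, 217), (591, -189, 221)]
268 [(587, -182, 172), (587, -179, 172), (588, -189, 197), (588, -189, 202), (588, -189, 206), (588, -189, 210), (589, -189, 215), (589, -189, 218), (589, -189, 222)]
280 [(579, -182, 171), (579, -180, 173), (579, -177, 172), (579, -173, 171), (579, -171, 172), (582, -185, 203), (582, -185, 207), (582, -185, 211), (583, -185, 215)]
```

View pics/w3.png

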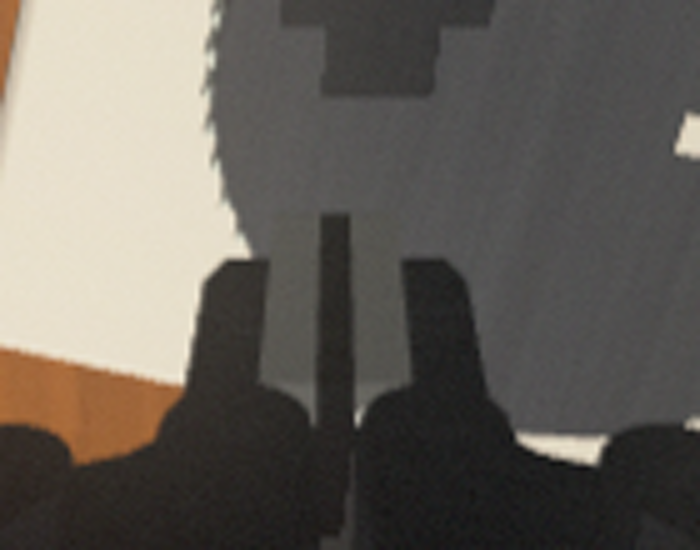

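The pads' lower edge sits near z≈195 by wrist depth, with the dial at 171–172. The fingertips are about 23 mm above the dial, so the tips end short of the reported TCP. I go by contact force and keep descending.

```bash
python3 -m handwheel '[[0,0,0.005,0,0,0,-1],[0,0,0.01,0,0,0,-1],[0,0,0.014,0,0,0,-1],[0,0,0.014,0,0,0,-1]]' | grep -E "pos|cont"
python3 - <<'E'
from h import *
s=read_state(); im,d=get_image("wrist"); print(s["clock"],s["position"])
for v in range(222,240,2): print(v,world("wrist",250,v,float(d[v,250]),s).round(1))
E
```

```text
position: [593.7, -178.9, 151.7]
contact_force: [-0.4, 0.2, 0.7]
6.55 [ 593.68205749 -178.93057519  151.68771774]
222 [ 597.4 -190.8  171. ]
224 [ 597.4 -189.8  171.7]
226 [ 597.4 -188.8  172.2]
228 [ 597.4 -187.6  172.2]
230 [ 597.4 -186.   171.6]
232 [ 597.4 -184.7  171.4]
234 [ 597.2 -188.9  182.6]
236 [ 597.1 -188.6  184.4]
238 [ 597.  -189.3  188.2]
```

```bash
python3 -m handwheel '[[0,0,0.003,0,0,0,-1],[0,0,0.006,0,0,0,-1],[0,0,0.007,0,0,0,-1]]' | grep -E "pos|cont"
python3 -m handwheel '[[0,0,0.0006,0,0,0,-1],[0,0,0.001,0,0,0,-1]]' | grep -E "pos|cont"
```

```text
position: [594.3, -179.3, 146.3]
contact_force: [-1.4, 0.6, 6.7]
position: [594.4, -179.4, 146.2]
contact_force: [-2.1, -0.2, 7.7]
```

```bash
python3 -m handwheel '[[0,0,0.0005,0,0,0,-1]]' | grep -E "pos|cont"
python3 -m handwheel '[[0,0,0.0005,0,0,0,-1]]' | grep -E "pos|cont"
```

```text
position: [594.5, -179.6, 146.2]
contact_force: [-2.3, -0.4, 10.1]
position: [594.6, -179.7, 146.2]
contact_force: [-2.6, 0.8, 10.8]
```

Contact is made at about 10 N. Next is the drag clockwise along the arc, first half.

```bash
python3 -m handwheel '[[0.0015,-0.0006,0,0,0,0,-1],[0.0029,-0.0011,0,0,0,0,-1],[0.0045,-0.0016,0,0,0,0,-1],[0.006,-0.002,0,0,0,0,-1],[0.0075,-0.0023,0,0,0,0,-1],[0.0091,-0.0025,0,0,0,0,-1],[0.0106,-0.0027,0,0,0,0,-1],[0.0122,-0.0029,0,0,0,0,-1],[0.0141,-0.0029,0,0,0,0,-1]]' | grep -E "pos|cont"
python3 - <<'E'
from h import *
s=read_state(); im,d=get_image("wrist"); cv2.imwrite("pics/w4.png",im); print(s["clock"],s["position"])
E
```

```text
position: [598.5, -193.3, 146.2]
contact_force: [-1.6, 1.2, 9.0]
8.6 [ 598.46493738 -193.25477226  146.23354257]
```

View pics/w4.png

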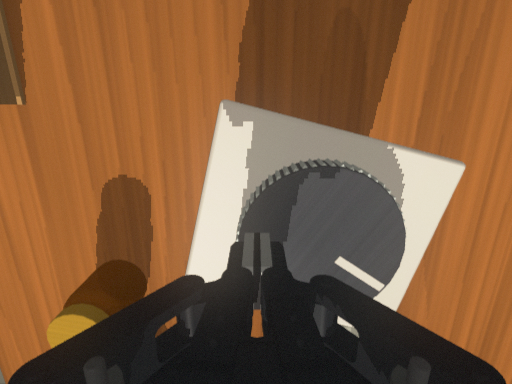

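The pointer now runs from (337,260) to (382,287), so it has turned roughly 20°, following the fingers. The bin is in place. Second half:

```bash
python3 -m handwheel '[[0.0016,0,0,0,0,0,-1],[0.0032,0.0001,0,0,0,0,-1],[0.0048,0.0003,0,0,0,0,-1],[0.0063,0.0005,0,0,0,0,-1],[0.0079,0.0008,0,0,0,0,-1],[0.0094,0.0012,0,0,0,0,-1],[0.0109,0.0017,0,0,0,0,-1],[0.0124,0.0022,0,0,0,0,-1],[0.0142,0.0029,0,0,0,0,-1],[0.0159,0.0037,0,0,0,0,-1]]' | grep -E "pos|cont"
python3 -m handwheel '[[0,0,-0.004,0,0,0,-1],[0,0,-0.02,0,0,0,-1],[-0.03,0,-0.06,0,0,0,-1],[-0.08,0.02,-0.12,0,0,0,-1],[-0.08,0.03,-0.16,0,0,0,-1],[-0.08,0.03,-0.16,0,0,0,-1],[-0.08,0.03,-0.16,0,0,0,-1]]' | grep -E "pos|cont"
python3 - <<'E'
from h import *
s=read_state(); im,d=get_image("wrist"); cv2.imwrite("pics/w5.png",im); np.save("w5.npy",d); np.savez("w5s.npz",position=s["position"],ee_rot=s["ee_rot"]); print(s["clock"],s["position"])
E
```

```text
position: [595.2, -209.4, 146.2]
contact_force: [0.2, 1.9, 8.6]
position: [562.9, -128.7, 303.6]
contact_force: [-0.2, -0.1, -1.2]
10.775 [ 562.86785006 -128.70032438  303.55702168]
```

View pics/w5.png

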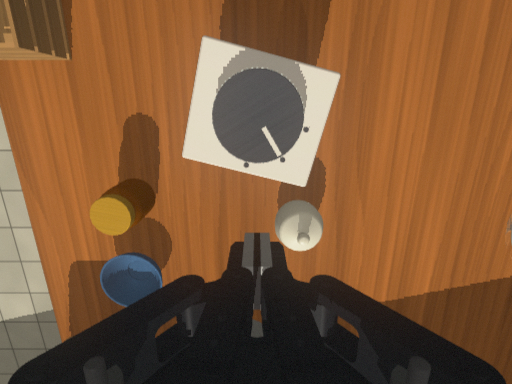

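The pointer end at (279,155) lines up with the middle stud at (282,159), so the dial rests in the half-open click. The other things look undisturbed and the tool is clear.

```bash
python3 - <<'E'
from h import *
s=np.load("w5s.npz"); d=np.load("w5.npy")
c,m=[world("wrist",u,v,float(d[v,u]),s) for u,v in ((258,115),(279,155))]; print(c.round(),m.round(),np.degrees(np.arctan2(*(m-c)[1::-1])))
print(job_done())
E
```

```text
[ 561. -194.  173.] [ 539. -153.  173.] 118.63802869952009
the job is handed in; nothing more can be done
None
```

The rice bin's dial was turned clockwise by friction from shut and now rests in the half-open click, about 45° round by the last wrist picture; the bin has not measurably moved, nothing in view looks disturbed, the arm is clear, and the job is handed in at about 11 s.

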